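# Clamp the bored pine block in the spring-jaw holder

## Task

Load the pine block that has a single round hole in its top into the spring-jaw holder for engraving. Carry it over the low stop, push the spring jaw back with the end of the block, lower the block flat onto the base board between the stop and the jaw, hole up and centred across the board, and let go so that the spring jaw clamps it lengthwise against the stop.

Things in the scene. Friction and masses are not known exactly. Their poses are not given: they have to be found in the camera images.
- block: Pine block 90 mm long (its x), 40 wide (y), 50 tall (z), about 0.11 kg, with one 26 mm round hole, 28 deep, in the middle of its top. It stands hole up on the bench; near it lie two pine blocks of the same outer size, one with no hole, one with two smaller holes. Origin: centre of its underside. Either end may face the jaw.
- holder: Fixed jig: plywood base board 205 mm long, 90 wide, 12 thick, open at both long sides, with a low beech stop at one end, then the spring jaw, then a spring housing at the other end, 50 mm high above the board, from x = 95 to 135 mm. Origin: on the bench right below the seat. x runs along the board from stop to jaw, y across it, z up.
- seat (a point): Top of the base board, 12 mm above the bench, where the centre of the block's underside belongs; axes as the holder's. The stop's inner face is at x = -45 mm; it is 18 mm thick, 86 wide, only 12 high above the board. The jaw's upright face rests at x = +33 mm: the gap at rest is 78 mm, 12 shorter than the block, so the jaw must be held back while the block goes down.
- jaw (a joint): Travel of the spring jaw along the holder's +x, in m: 0 at rest, up to 0.035 pushed back, 0.012 with the block clamped. The jaw is an upright aluminium plate 80 mm wide, 18 thick, its top 61 mm above the base board, on two rods with coil springs. It pushes towards the stop with 3.6 N at rest, 5.8 N at 12 mm, 7.2 N at 20 mm.
Mind the look-alikes: they are no part of the job. Leave any orange or yellow look-alike of the block alone.

How it is judged (in metres and radians):
On the way:
1. the jaw is pushed back by at least 8 mm while the block is above the board, over the holder, not yet down (value of joint jaw above 0.008 m and z of block in the frame of seat above 0.008 m and horizontal distance between block and seat below 0.05 m), for 0.1 s.
At the end, for the whole second after the job is handed in: Block flat on the base board, hole up (tilt under 0.1 rad, underside within 5 mm), within 10 mm of the seat along the board and 15 mm across it, lengthwise within 10 degrees, either way round, at rest; jaw against its end, 7 to 18 mm from its rest position (x of block in the frame of seat between -0.01 and 0.01 m and y of block in the frame of seat between -0.015 and 0.015 m and z of block in the frame of seat between -0.005 and 0.005 m and angle between the x axis of block and the x axis of seat, either way round below 0.175 rad and angle between block's own z axis and vertical below 0.1 rad and value of joint jaw between 0.007 and 0.018 m and linear speed of block below 0.02 m/s); the robot touches nothing.
It also fails if it takes over 38 s, if anything falls off the work surface, if the arm or the gripper's body presses on something with over 40 N, if the wrist force passes 120 N, or if a joint passes its speed limit or range.

## Robot

A 7-joint arm with a two-finger parallel gripper is mounted at the origin on the work surface. World frame = base frame: x ahead of the robot, y to its left, z up, the work surface at z = 0. Lengths are in m, angles in degrees, forces in N, time in s.
With the tool pointing down it reaches from about 0.35 to 0.775 m from the base axis. Payload 3.1 kg.
Tool frame: the origin (TCP) lies midway between the tips of the shut fingers; the grasp point (between the pads) lies 19 mm behind it; z points along the fingers, y is the direction in which the jaws open and shut (so a half turn about z gives the same grasp; the last joint's range is limited). The gripper opens to 85 mm and grips with 20 to 120 N. Pads are 22 mm wide; open, the fingers measure 114 mm over their backs; the gripper's body (76 mm by 85 mm) begins 54 mm behind the grasp point. The pads swing forward as they close: fully open they stand 13 mm farther back than shut.
Start: joints at [60.636, 17.813, 0.802, 86.603, -0.252, 75.585, -1.558], TCP at [0.25, -0.49, 0.231] pointing down, gripper open.
Joint ranges: [-154.91, 154.91], [-16.99, 109.72], [-72.82, 74.43], [7.12, 147.25], [-82.49, 262.49], [11.32, 116.49], [-174.64, 174.64]. Speed limits (degrees/s): [159.86, 159.86, 180, 180, 180, 180, 180].

## Interface

Orientations are given as [roll, pitch, yaw] about the fixed x, y, z axes, in that order (R = Rz(yaw) Ry(pitch) Rx(roll)).
In Python, from bench import robot, optics, ticket gives the robot as it stands.
- The arm moves only by the shell command python3 -m handwheel 'ROWS' [FORCE]. ROWS is JSON, a list of rows, each a list of 7 numbers: the shift along the tool's x, y, z in m, then the turn, a rotation vector about the tool's x, y, z in degrees, then the closure, from -1 (fully open) to 1 (shut). In form: [[tx, ty, tz, rx, ry, rz, hand], ...]. A call has exactly 10 rows; each row is the pose to reach, as a shift and turn from the pose commanded when the call began, along the tool's axes at that moment; what a row does not reach only later rows make up. A row lasts 1/12 s, in which the tool goes at most 41.7 mm and 7.16 degrees, less where a joint would pass 70% of its speed; a pose out of reach is approached as far as the arm can. A call with a gripper value outside its range is refused whole. The fingers move at their own pace and stop on an object; FORCE is the grip in N (left out, the last holds). Time passes only in rows, so rows that repeat a pose let the fingers close, or fill a call up. It gives the time, the measured TCP pose, the force and the opening at its end, in the units of the state.
- robot.get_state(): the state, without advancing time (a new reading comes with each control period).
- optics.capture(name): name is "side" or "top" or "wrist"; returns a dict with "pixels" (480x640x3 uint8, red, green, blue), "mtx" (3x3 intrinsics, pixels), "extrinsics" (4x4, takes a point from world to camera coordinates). Camera axes: x right, y up, looking along -z (the intrinsics and any distortion apply to the point x, -y, -z); pixel columns grow to the right and rows downward; lengths in m; the calibration is good to about 2 mm. A picture is of the moment at which its call begins. There is no depth.
- ticket.finish_job(): hands the job in, once; it reports no verdict.
Trained networks look in a picture, given as the dict that the camera call returned (one of the last four; its "shot" number tells which), for a name from the list of things; names that differ only in an ending like _2 or _b are one class to them, and where a whole thing is asked for, a point or a joint stands for the part that bears it (a point fixed in the world has none). Each returns a list of dicts, best first, with "score" (0 to 1); they miss things now and then, are a little off and sometimes report something else, mostly with a low value. They report only what shows in the picture. A call takes as long as a camera call. They do not tell look-alikes from the thing itself.
- optics.trace(picture, target): "mask" (480x640 bool, what is visible of it) and "bbox" ([left, top, width, height] in pixels, round what is visible of it).
The state is a dict: "time": time; "joints": joint angles; "joint_vel": joint speeds; "effort": joint torques, N m; "tool_pos": TCP position; "tcp_rot": TCP orientation; "contact_force": force on the tool from outside, world axes, zero at the start; "moment": the same for the moment, N m; "opening": opening from 0.0 (shut) to 1.0 (fully open).
Only numpy, scipy, OpenCV 4.12 (cv2) and the standard library are available. Lean on these libraries where they do the work, as an engineer would, in place of code of your own. Each camera call takes 0.05 s, during which the arm holds its last target. There are 200 camera calls.

## Working session

There is one attempt and no reset: what is moved stays moved. The work goes in short steps, Python scripts to look and compute and a shell command to move; the robot and the scene stay as the last step left them, time stands still between calls to the robot, and variables do not carry over. Pictures are saved under pics/ and viewed, about 8 in all and at most 12, crops included, and the job is handed in when it is done.

```bash
mkdir -p pics; ls
python3 - <<'E'
from bench import robot, optics, ticket
import cv2,numpy as np
print(robot.get_state())
for n in ("top","side"):
    p=optics.capture(n); cv2.imwrite(f"pics/{n}0.png",p["pixels"][:,:,::-1])
    print(n,p["mtx"].tolist(),np.round(p["extrinsics"],4).tolist(),[k for k in p])
    for t in("block","holder","jaw"):
        for r in optics.trace(p,t): print(t,round(r["score"],2),r["bbox"])
E
```

```text
pics
{'time': 0.0, 'joints': array([60.63625156, 17.86111516,  0.80177129, 86.69157065, -0.25172808,
       75.58558319, -1.5588975 ]), 'joint_vel': array([-0.05466875,  0.02116837,  0.03162443, -0.00311808, -0.01233006,
        0.01003494, -0.01280055]), 'effort': array([ 5.90448926e-04, -3.79914165e+01,  1.46301594e-01, -2.30590975e+01,
        1.21169377e-02,  1.38082425e-02, -2.88877777e-05]), 'tool_pos': array([ 0.24915106, -0.48950591,  0.23021733]), 'tcp_rot': array([-1.79863617e+02,  5.96322050e-03,  2.69784779e+01]), 'contact_force': array([-0.00731177,  0.51536245,  0.01943469]), 'moment': array([-0.02219806, -0.01406532,  0.0135269 ]), 'opening': 1.0000299767106025}
top [[573.233988786028, 0.0, 320.41598282198083], [0.0, 573.233988786028, 244.32399517000428], [0.0, 0.0, 1.0]] [[0.0037, -0.9999, -0.0132, -0.0244], [0.9943, 0.0023, 0.1062, -0.4799], [-0.1062, -0.0135, 0.9943, -0.9909], [0.0, 0.0, 0.0, 1.0]] ['pixels', 'mtx', 'extrinsics', 'shot']
block 0.96 [344.3, 302.7, 30.0, 56.9]
block 0.95 [228.9, 116.6, 52.4, 38.5]
block 0.74 [417.5, 336.4, 62.3, 34.7]
block 0.56 [315.9, 234.7, 57.2, 40.4]
holder 0.97 [118.4, 178.6, 131.0, 82.9]
jaw 0.73 [113.7, 182.9, 82.9, 60.8]
side [[622.921260788388, 0.0, 326.5515432352779], [0.0, 622.921260788388, 249.61265384752406], [0.0, 0.0, 1.0]] [[-0.8841, -0.4673, 0.0012, 0.4131], [0.2386, -0.4491, 0.8611, -0.1715], [-0.4018, 0.7616, 0.5085, -0.8819], [0.0, 0.0, 0.0, 1.0]] ['pixels', 'mtx', 'extrinsics', 'shot']
block 0.8 [172.5, 244.8, 42.8, 53.2]
block 0.72 [450.1, 209.7, 43.0, 46.6]
block 0.61 [394.1, 244.1, 62.3, 44.9]
block 0.6 [262.5, 216.9, 37.9, 49.3]
block 0.59 [321.1, 237.3, 49.8, 48.5]
holder 0.95 [139.1, 294.3, 155.8, 100.1]
holder 0.2 [141.8, 295.4, 100.6, 79.0]
jaw 0.91 [142.6, 296.3, 99.4, 76.3]
```

View pics/top0.png

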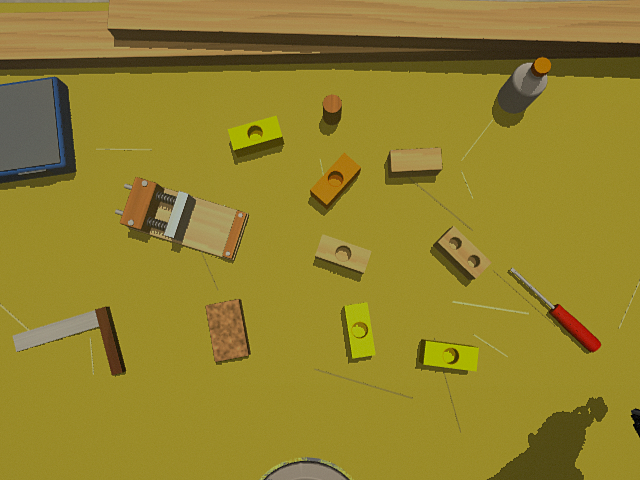

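View pics/side0.png

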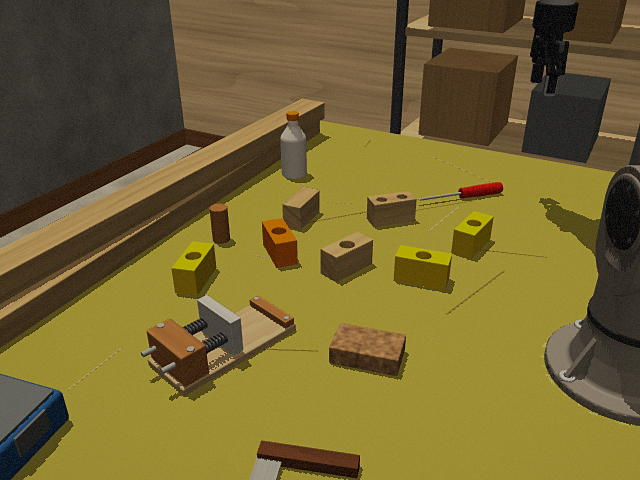

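The candidates in the top image are: pine with one hole at (343,254), plain pine at (415,161), pine with two holes at (462,252), orange at (335,180), and yellow at (256,134), (359,331) and (450,356). Only the one at (343,254) is pine-coloured with a single hole. In the side image it is at (347,257). I'll confirm it in an enlarged crop next to the holder.

Run:
```python
import cv2,numpy as np
a=cv2.imread("pics/top0.png")
b=cv2.resize(a[170:270,110:260],None,fx=5,fy=5,interpolation=cv2.INTER_CUBIC)
c=cv2.resize(a[225:285,305:380],None,fx=5,fy=5,interpolation=cv2.INTER_CUBIC)
d=cv2.imread("pics/side0.png")
o=np.zeros((600,800,3),np.uint8)
# holder at 3.3x, block 5x
b=cv2.resize(a[170:270,110:260],(600,400),interpolation=cv2.INTER_CUBIC)
o[:400,:600]=b
o[400:600,:250]=cv2.resize(a[230:280,310:372],(250,200),interpolation=cv2.INTER_CUBIC)
o[400:600,260:580]=cv2.resize(d[225:290,300:404],(320,200),interpolation=cv2.INTER_CUBIC)
cv2.imwrite("pics/crop1.png",o)
```

```text
(no output)
```

View pics/crop1.png

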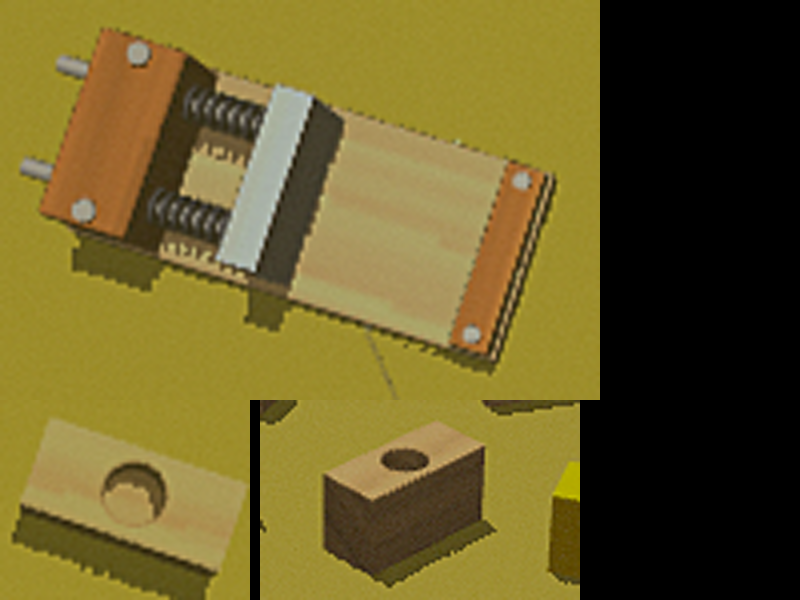

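The crop confirms a pine block with one round hole, with its top corners clear. Next I'll fit the poses from the corners I read in it.

```bash
cat > h.py <<'E'
import numpy as np
from scipy.optimize import least_squares
def proj(p,P):
    K,E=np.array(p["mtx"]),np.array(p["extrinsics"])
    c=np.c_[P,np.ones(len(P))]@E.T
    c=c[:,:3]*[1,-1,-1]; u=c@K.T
    return u[:,:2]/u[:,2:]
def place(q,P):
    c,s=np.cos(q[2]),np.sin(q[2])
    return np.c_[P[:,0]*c-P[:,1]*s+q[0],P[:,0]*s+P[:,1]*c+q[1],P[:,2]]
def fit(p,M,px,q0):
    r=least_squares(lambda q:(proj(p,place(q,M))-px).ravel(),q0,loss="soft_l1")
    e=proj(p,place(r.x,M))-px
    print("xy",np.round(r.x[:2],4),"yaw",round(np.degrees(r.x[2]),2),"rms px",round(np.sqrt((e**2).mean()),2)); print(np.round(e,1).tolist())
    return r.x
E
python3 - <<'E'
from h import *
from bench import optics
p=optics.capture("top")
bp=np.array([(50,420),(247,487),(215,572),(20,505)],float); bp=np.c_[310+bp[:,0]/4.03,230+(bp[:,1]-400)/4]
B=np.array([(-.045,.02,.05),(.045,.02,.05),(.045,-.02,.05),(-.045,-.02,.05)])
# image right = -world y ; try yaw from pixels
for y0 in(-1.9,):
    q=fit(p,B,bp,[.5,-.05,y0])
hp=np.array([(508,163),(548,175),(490,357),(450,347),(278,85),(313,95),(252,272),(217,258)],float)/4+[110,170]
H=np.array([(-.045,-.043,.024),(-.063,-.043,.024),(-.063,.043,.024),(-.045,.043,.024),
 (.051,-.04,.073),(.033,-.04,.073),(.033,.04,.073),(.051,.04,.073)])
h=fit(p,H,hp,[.55,.2,1.2])
h5=np.array([(100,30),(185,52),(122,235),(42,213)])/4+[110,170]
HH=np.array([(.135,-.042,.062),(.095,-.042,.062),(.095,.042,.062),(.135,.042,.062)])
print(np.round(proj(p,place(h,HH))-h5,1).tolist())
s=optics.capture("side")
print("side block",np.round(proj(s,place(q,B)),1).tolist(), "holder", np.round(proj(s,place(h,H)),1).tolist())
print("top hole",proj(p,place(q,np.array([[0,0,.05]]))))
E
```

```text
xy [ 0.4607 -0.0623] yaw -109.1 rms px 0.36
[[-0.2, -0.4], [0.1, -0.1], [0.6, 0.5], [-0.4, 0.0]]
xy [0.5129 0.1817] yaw 72.65 rms px 0.49
[[0.4, -0.2], [-0.1, -0.2], [-0.8, 0.0], [-0.4, -0.5], [-0.3, -0.3], [0.9, 0.3], [0.9, 0.3], [-0.4, 0.6]]
[[0.7, -0.7], [1.1, 0.6], [0.8, 0.7], [-1.0, -0.8]]
side block [[319.9, 248.8], [356.5, 231.7], [372.6, 239.7], [335.9, 257.7]] holder [[248.9, 298.9], [257.7, 294.4], [293.6, 317.2], [284.7, 322.3], [196.2, 298.9], [206.5, 293.9], [240.2, 317.1], [229.8, 322.7]]
top hole [[342.96343201 253.96248021]]
```

Checking in the side view, the predicted corners agree to about 1 px. The block is at (0.461, -0.062) with long axis 70.9°, and the seat is at (0.513, 0.182) with yaw 72.65°. I'll move over the block with tool x along its long axis, which is a -43.9° turn.

```bash
python3 -m handwheel '[[0.025,-0.019,0,0,0,-5,-1],[0.055,-0.041,0,0,0,-10,-1],[0.086,-0.064,0,0,0,-15,-1],[0.118,-0.088,0,0,0,-20,-1],[0.15,-0.112,0,0,0,-25,-1],[0.182,-0.136,0,0,0,-30,-1],[0.214,-0.16,0,0,0,-35,-1],[0.246,-0.184,0,0,0,-40,-1],[0.27,-0.202,0,0,0,-43.9,-1],[0.28,-0.209,0,0,0,-43.9,-1]]' 80
cat >> h.py <<'E'
from scipy.spatial.transform import Rotation as Ro
def go(xyz,yaw):
    from bench import robot
    s=robot.get_state(); R=Ro.from_euler("xyz",s["tcp_rot"],degrees=True)
    d=R.inv().apply(np.array(xyz)-s["tool_pos"])
    T=Ro.from_euler("xyz",[180,0,yaw],degrees=True)
    print("t",round(s["time"],2),"at",np.round(s["tool_pos"],4),np.round(s["tcp_rot"],2),"F",np.round(s["contact_force"],1),"open",round(s["opening"],3))
    print("shift",np.round(d,4),"turn",np.round((R.inv()*T).as_rotvec(degrees=True),2))
E
python3 -c "
from h import *
go([.4607,-.0623,.231],70.9)"
```

```text
time: 1.33
tool_pos: [0.4065, -0.171, 0.2318]
tcp_rot: [179.9, -0.1, 71.5]
contact_force: [0.4, 1.3, -0.8]
opening: 0.999
t 1.33 at [ 0.4065 -0.171   0.2318] [ 1.7992e+02 -1.5000e-01  7.1500e+01] F [ 0.4  1.3 -0.8] open 0.999
shift [0.1203 0.0169 0.0012] turn [ 0.08 -0.15  0.6 ]
```

```bash
python3 -m handwheel '[[0.015,0.002,0.005,0,0,0,-1],[0.035,0.005,0.012,0,0,0,-1],[0.06,0.008,0.02,0,0,0,-1],[0.085,0.011,0.03,0,0,0,-1],[0.105,0.014,0.04,0,0,0,-1],[0.12,0.016,0.05,0,0,0,-1],[0.126,0.016,0.05,0,0,0,-1],[0.126,0.016,0.05,0,0,0,-1],[0.126,0.016,0.05,0,0,0,-1],[0.126,0.016,0.05,0,0,0,-1]]'
python3 - <<'E'
from h import *
from bench import optics
import cv2
go([.4607,-.0623,.181],70.9)
p=optics.capture("wrist"); a=p["pixels"][:,:,::-1].copy()
for r in optics.trace(p,"block"): print(round(r["score"],2),r["bbox"])
B=np.array([(-.045,.02,.05),(.045,.02,.05),(.045,-.02,.05),(-.045,-.02,.05)])
x=proj(p,place([.4607,-.0623,np.radians(-109.1)],B)); print(x.round(1).tolist())
cv2.polylines(a,[x.round().astype(int)],True,(0,0,255),1)
cv2.imwrite("pics/w1.png",a)
E
```

```text
time: 2.17
tool_pos: [0.4607, -0.0647, 0.182]
tcp_rot: [179.9, 0.1, 70.8]
contact_force: [0.8, -0.8, -0.2]
opening: 0.999
t 2.17 at [ 0.4607 -0.0647  0.182 ] [1.7992e+02 5.0000e-02 7.0750e+01] F [ 0.8 -0.8 -0.2] open 0.999
shift [ 0.0023 -0.0008  0.001 ] turn [ 0.08  0.05 -0.15]
0.98 [290.3, 154.6, 58.6, 130.2]
0.85 [409.9, 83.5, 169.2, 112.6]
0.66 [99.1, 243.0, 139.6, 115.5]
0.55 [174.0, 397.6, 68.3, 78.4]
[[345.8, 159.6], [343.3, 285.7], [288.0, 285.9], [284.7, 159.7]]
```

View pics/w1.png

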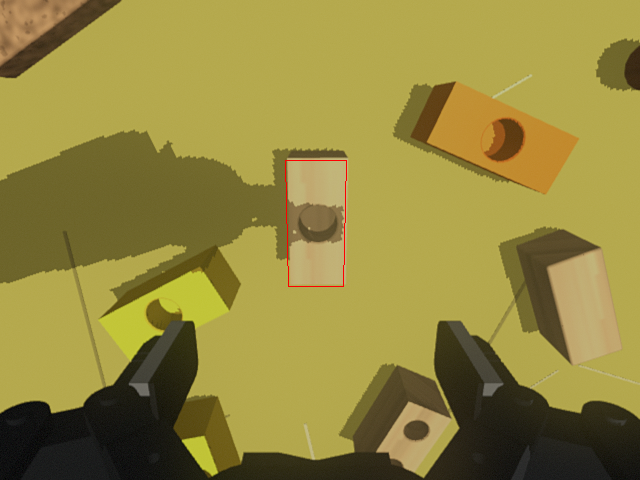

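The pine block's hole is at (318,222), and the projected outline matches within about 1 px, so the estimate holds. A yellow block's corner at (240,285) is close to the left finger, so I'll narrow the opening to about 60 mm before going down.

```bash
python3 -m handwheel '[[0.001,0,0.005,0,0,0,-0.4],[0.001,0,0.015,0,0,0,-0.4],[0.001,0,0.03,0,0,0,-0.4],[0.001,0,0.045,0,0,0,-0.4],[0.001,0,0.06,0,0,0,-0.4],[0.001,0,0.075,0,0,0,-0.4],[0.001,0,0.09,0,0,0,-0.4],[0.001,0,0.1,0,0,0,-0.4],[0.001,0,0.1,0,0,0,-0.4],[0.001,0,0.1,0,0,0,-0.4]]'
python3 - <<'E'
from h import *
go([.4607,-.0623,.010],70.9); 
from bench import robot,optics
optics.capture("top")
go([.4607,-.0623,.010],70.9)
E
```

```text
time: 3.1
tool_pos: [0.4604, -0.0621, 0.0807]
tcp_rot: [-179.9, 0.0, 70.9]
contact_force: [0.2, -0.9, 1.1]
opening: 0.699
t 3.1 at [ 0.4604 -0.0621  0.0807] [-1.7991e+02  1.0000e-02  7.0880e+01] F [ 0.2 -0.9  1.1] open 0.699
shift [-0.      0.0005  0.0707] turn [-0.09  0.01 -0.02]
t 3.15 at [ 0.4612 -0.0622  0.0814] [ 1.7999e+02 -1.0000e-02  7.0870e+01] F [ 0.8 -1.   0.7] open 0.703
shift [-0.0003 -0.0004  0.0714] turn [ 0.01 -0.01 -0.03]
```

Aligned. Next I'll descend 71 mm and grip at 80 N.

```bash
python3 -m handwheel '[[0,0,0.01,0,0,0,-0.4],[0,0,0.025,0,0,0,-0.4],[0,0,0.04,0,0,0,-0.4],[0,0,0.055,0,0,0,-0.4],[0,0,0.066,0,0,0,-0.4],[0,0,0.071,0,0,0,-0.4],[0,0,0.071,0,0,0,-0.4],[0,0,0.071,0,0,0,-0.4],[0,0,0.071,0,0,0,1],[0,0,0.071,0,0,0,1]]' 80
python3 -m handwheel '[[0,0,0,0,0,0,1],[0,0,0,0,0,0,1],[0,0,0,0,0,0,1],[0,0,0,0,0,0,1],[0,0,0,0,0,0,1],[0,0,0,0,0,0,1],[0,0,-0.005,0,0,0,1],[0,0,-0.015,0,0,0,1],[0,0,-0.03,0,0,0,1],[0,0,-0.05,0,0,0,1]]' 80
```

```text
time: 3.98
tool_pos: [0.4623, -0.0623, 0.0115]
tcp_rot: [179.8, -0.0, 70.9]
contact_force: [2.3, -0.0, -0.1]
opening: 0.459
time: 4.82
tool_pos: [0.4591, -0.0619, 0.0601]
tcp_rot: [-179.8, 0.0, 70.9]
contact_force: [0.7, 0.2, -1.1]
opening: 0.46
```

Gripped: the opening of 39 mm matches the block's width, and its weight shows in the force. Carry it over the stop to 6 mm short of the jaw, kept high.

```bash
python3 -m handwheel '[[0.01,-0.001,-0.01,0,0,0,1],[0.035,-0.005,-0.02,0,0,-0.3,1],[0.065,-0.009,-0.025,0,0,-0.6,1],[0.1,-0.013,-0.025,0,0,-0.9,1],[0.135,-0.018,-0.025,0,0,-1.2,1],[0.165,-0.022,-0.025,0,0,-1.5,1],[0.19,-0.025,-0.025,0,0,-1.75,1],[0.212,-0.028,-0.025,0,0,-1.75,1],[0.225,-0.03,-0.025,0,0,-1.75,1],[0.2295,-0.03,-0.025,0,0,-1.75,1]]'
python3 - <<'E'
from h import *
from bench import optics
import cv2
S=np.array([.5129,.1817]);th=np.radians(72.65);ux=np.array([np.cos(th),np.sin(th)])
w=optics.capture("wrist");t=optics.capture("top");s=optics.capture("side")
go([*(S-.018*ux),.042],72.65)
from bench import robot
st=robot.get_state();tp=st["tool_pos"];z=tp[2]-.011
q=[tp[0],tp[1],np.radians(st["tcp_rot"][2])]
B=np.array([(-.045,.02,.05+z),(.045,.02,.05+z),(.045,-.02,.05+z),(-.045,-.02,.05+z)])
H=np.array([(-.045,-.043,.024),(-.063,-.043,.024),(-.063,.043,.024),(-.045,.043,.024)])
J=np.array([(.051,-.04,.073),(.033,-.04,.073),(.033,.04,.073),(.051,.04,.073)])
o=np.zeros((600,800,3),np.uint8)
ims=[]
for p in(w,t,s):
    a=cv2.resize(p["pixels"][:,:,::-1],None,fx=3,fy=3,interpolation=cv2.INTER_CUBIC)
    for qq,M,c in((q,B,(0,0,255)),([*S,th],H,(255,0,255)),([*S,th],J,(255,0,0))):
        x=proj(p,place(qq,M)); cv2.polylines(a,[(x*3).round().astype(int)],True,c,1)
    ims.append(a)
o[:,:400]=cv2.resize(ims[0],(400,300)).repeat(1,0)[0:300].tolist() and np.vstack([cv2.resize(ims[0],(400,300)),ims[1][520:820,400:800]])
o[:,400:]=ims[2][700:1300,470:870]
cv2.imwrite("pics/pre.png",o)
E
```

```text
time: 5.65
tool_pos: [0.5071, 0.1685, 0.0856]
tcp_rot: [-180.0, -0.1, 72.9]
contact_force: [0.5, -0.0, -0.2]
opening: 0.459
t 5.8 at [0.5076 0.1633 0.085 ] [-1.7998e+02  1.0000e-01  7.2590e+01] F [ 0.  -0.2 -0.7] open 0.462
shift [ 0.0012 -0.0004  0.043 ] turn [-0.02  0.1  -0.06]
```

View pics/pre.png

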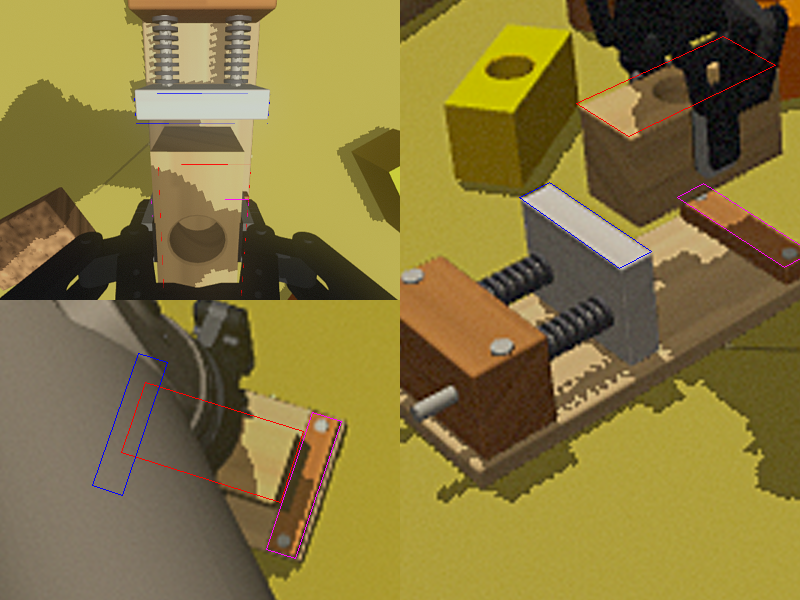

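The holder outlines match in the side and top views, and the block is level, centred and above the board. Now lower it so the underside is about 5 mm above the stop's top, then push the jaw back.

```bash
python3 -m handwheel '[[0,0.001,0.006,0,0,0,1],[0,0.001,0.014,0,0,0,1],[0,0.001,0.023,0,0,0,1],[0,0.001,0.032,0,0,0,1],[0,0.001,0.039,0,0,0,1],[0,0.001,0.043,0,0,0,1],[0,0.001,0.043,0,0,0,1],[0,0.001,0.043,0,0,0,1],[0,0.001,0.043,0,0,0,1],[0,0.001,0.043,0,0,0,1]]' 100
python3 -m handwheel '[[0.003,0,0,0,0,0,1],[0.006,0,0,0,0,0,1],[0.009,0,0,0,0,0,1],[0.012,0,0,0,0,0,1],[0.015,0,0,0,0,0,1],[0.018,0,0,0,0,0,1],[0.021,0,0,0,0,0,1],[0.023,0,0,0,0,0,1],[0.025,0,0,0,0,0,1],[0.025,0,0,0,0,0,1]]' 100
python3 - <<'E'
from h import *
from bench import optics
import cv2
S=np.array([.5129,.1817]);th=np.radians(72.65);ux=np.array([np.cos(th),np.sin(th)])
w=optics.capture("wrist");t=optics.capture("top");s=optics.capture("side")
go([*(S+.006*ux),.022],72.65)
J=np.array([(.051,-.04,.073),(.033,-.04,.073),(.033,.04,.073),(.051,.04,.073)])+[.018,0,0]
B=np.array([(-.045,.02,.08),(.045,.02,.08),(.045,-.02,.08),(-.045,-.02,.08)])+[.006,0,0]
a=cv2.resize(s["pixels"][:,:,::-1],None,fx=3,fy=3,interpolation=cv2.INTER_CUBIC)
for M in(J,B): cv2.polylines(a,[(proj(s,place([*S,th],M))*3).round().astype(int)],True,(0,0,255),1)
o=np.zeros((600,800,3),np.uint8)
o[:300,:400]=cv2.resize(w["pixels"][:,:,::-1],(400,300))
o[300:,:400]=cv2.resize(t["pixels"][:,:,::-1],None,fx=3,fy=3)[520:820,400:800]
o[:,400:]=a[700:1300,470:870]
cv2.imwrite("pics/push.png",o)
E
```

```text
time: 6.63
tool_pos: [0.5092, 0.1645, 0.0428]
tcp_rot: [179.9, -0.0, 72.6]
contact_force: [0.1, 0.3, -0.3]
opening: 0.454
time: 7.47
tool_pos: [0.5158, 0.1865, 0.042]
tcp_rot: [-180.0, 0.2, 72.6]
contact_force: [-2.8, -5.6, 3.3]
opening: 0.458
t 7.62 at [0.5156 0.186  0.042 ] [-179.95    0.23   72.58] F [-1.5 -6.1  3.6] open 0.455
shift [ 0.0011 -0.0013  0.02  ] turn [-0.05  0.23 -0.07]
```

View pics/push.png

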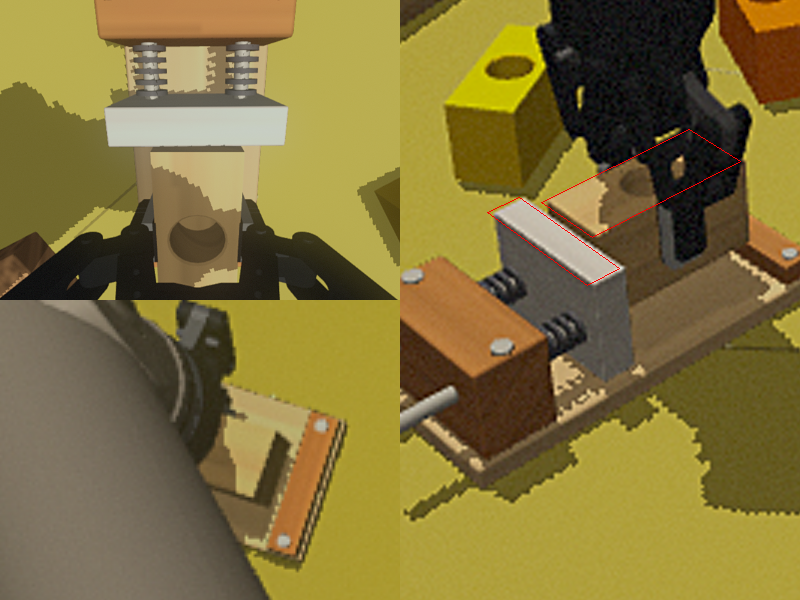

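The jaw is back about 15 mm (6.3 N, and the side view agrees), with the block level over the board. I'll push 3 mm further for stop clearance, then lower.

```bash
python3 -m handwheel '[[0.0015,0,0,0,0,0,1],[0.003,0,0,0,0,0,1],[0.003,0,0.002,0,0,0,1],[0.003,0,0.005,0,0,0,1],[0.003,0,0.008,0,0,0,1],[0.003,0,0.011,0,0,0,1],[0.003,0,0.014,0,0,0,1],[0.003,0,0.016,0,0,0,1],[0.003,0,0.0175,0,0,0,1],[0.003,0,0.0175,0,0,0,1]]'
python3 - <<'E'
from h import *
from bench import optics
import cv2
s=optics.capture("side"); t=optics.capture("top")
go([.5147,.1874,.0235],72.65)
o=np.zeros((600,800,3),np.uint8)
o[:,:400]=cv2.resize(s["pixels"][:,:,::-1],None,fx=3,fy=3,interpolation=cv2.INTER_CUBIC)[700:1300,470:870]
o[:300,400:]=cv2.resize(t["pixels"][:,:,::-1],None,fx=3,fy=3,interpolation=cv2.INTER_CUBIC)[520:820,400:800]
cv2.imwrite("pics/down.png",o)
E
```

```text
time: 8.45
tool_pos: [0.5163, 0.1882, 0.024]
tcp_rot: [-179.9, 0.3, 72.6]
contact_force: [-1.6, -6.3, 0.8]
opening: 0.456
t 8.55 at [0.5162 0.1881 0.024 ] [-179.92    0.3    72.56] F [-1.1 -6.8  1.4] open 0.457
shift [-0.0011 -0.0012  0.0005] turn [-0.08  0.3  -0.09]
```

View pics/down.png

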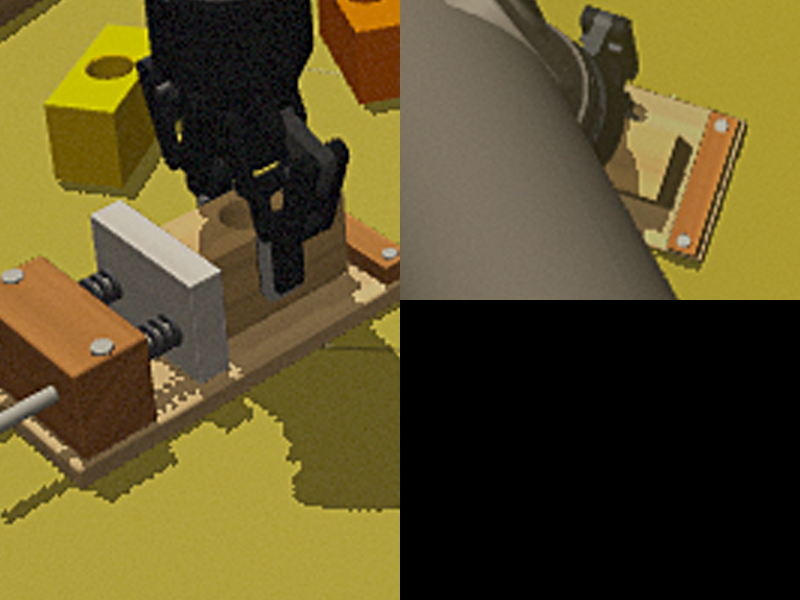

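The block is between stop and jaw with a clear gap to the stop, about 0.5–1 mm above the board. I'll ease down 1.5 mm and release.

```bash
python3 -m handwheel '[[0,0,0.0007,0,0,0,1],[0,0,0.0015,0,0,0,1],[0,0,0.0015,0,0,0,1],[0,0,0.0015,0,0,0,1],[0,0,0.0015,0,0,0,1],[0,0,0.0015,0,0,0,-0.5],[0,0,0.0015,0,0,0,-0.5],[0,0,0.0015,0,0,0,-0.5],[0,0,0.0015,0,0,0,-0.5],[0,0,0.0015,0,0,0,-0.5]]'
python3 - <<'E'
from h import *
from bench import optics
import cv2
s=optics.capture("side"); t=optics.capture("wrist")
go([.5147,.1874,.0235],72.65)
o=np.zeros((600,800,3),np.uint8)
o[:,:400]=cv2.resize(s["pixels"][:,:,::-1],None,fx=3,fy=3,interpolation=cv2.INTER_CUBIC)[700:1300,470:870]
o[:300,400:]=cv2.resize(t["pixels"][:,:,::-1],(400,300))
cv2.imwrite("pics/rel.png",o)
E
```

```text
time: 9.38
tool_pos: [0.5172, 0.1919, 0.0234]
tcp_rot: [180.0, -0.1, 72.7]
contact_force: [0.9, 0.1, 0.3]
opening: 0.752
t 9.48 at [0.5172 0.1915 0.0233] [ 1.800e+02 -3.000e-02  7.265e+01] F [-0.2 -0.8 -0.3] open 0.747
shift [-0.0046 -0.0012 -0.0002] turn [ 0.   -0.03  0.  ]
```

View pics/rel.png

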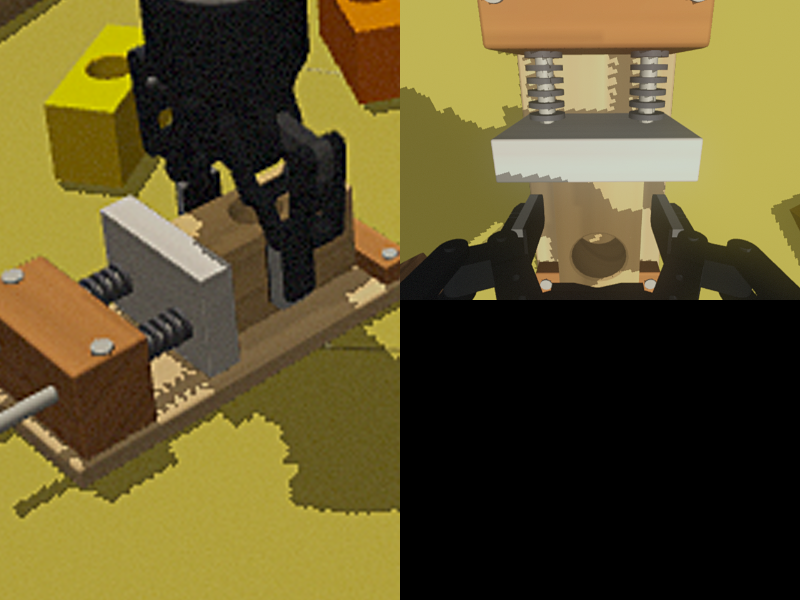

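It released cleanly, with both fingers clear and the jaw sprung forward onto the block. Next I'll go straight up, back away, and check.

```bash
python3 -m handwheel '[[0,0,-0.005,0,0,0,-0.5],[0,0,-0.015,0,0,0,-0.5],[0,0,-0.035,0,0,0,-0.5],[0,0,-0.06,0,0,0,-0.5],[0,0,-0.09,0,0,0,-0.5],[-0.02,0,-0.12,0,0,0,-0.5],[-0.05,0,-0.14,0,0,0,-0.5],[-0.08,0,-0.15,0,0,0,-0.5],[-0.115,0,-0.15,0,0,0,-0.5],[-0.15,0,-0.15,0,0,0,-0.5]]'
python3 -m handwheel '[[-0.03,0,0,0,0,0,-0.5],[-0.06,0,0,0,0,0,-0.5],[-0.09,0,0,0,0,0,-0.5],[-0.12,0,0,0,0,0,-0.5],[-0.14,0,0,0,0,0,-0.5],[-0.15,0,0,0,0,0,-0.5],[-0.15,0,0,0,0,0,-0.5],[-0.15,0,0,0,0,0,-0.5],[-0.15,0,0,0,0,0,-0.5],[-0.15,0,0,0,0,0,-0.5]]'
python3 - <<'E'
from h import *
from bench import optics
import cv2
s=optics.capture("side"); t=optics.capture("top")
S=[.5129,.1817,np.radians(72.65)]
J=np.array([(.051,-.04,.073),(.033,-.04,.073),(.033,.04,.073),(.051,.04,.073)])+[.012,0,0]
B=np.array([(-.045,.02,.062),(.045,.02,.062),(.045,-.02,.062),(-.045,-.02,.062)])
o=np.zeros((600,800,3),np.uint8)
ims=[]
for p,k in((s,4),(t,4)):
    a=cv2.resize(p["pixels"][:,:,::-1],None,fx=k,fy=k,interpolation=cv2.INTER_CUBIC)
    for M,c in((J,(255,0,0)),(B,(0,0,255))): cv2.polylines(a,[(proj(p,place(S,M))*k).round().astype(int)],True,c,1)
    ims.append(a)
o[:400,:400]=ims[0][1020:1420,780:1180]
o[:400,400:]=ims[1][680:1080,600:1000]
cv2.imwrite("pics/fin.png",o)
E
```

```text
time: 10.32
tool_pos: [0.4728, 0.0473, 0.1756]
tcp_rot: [179.8, -0.1, 72.7]
contact_force: [1.2, 0.4, -0.3]
opening: 0.754
time: 11.15
tool_pos: [0.4282, -0.0933, 0.1735]
tcp_rot: [180.0, -0.1, 72.8]
contact_force: [0.1, 0.3, -0.3]
opening: 0.753
```

View pics/fin.png

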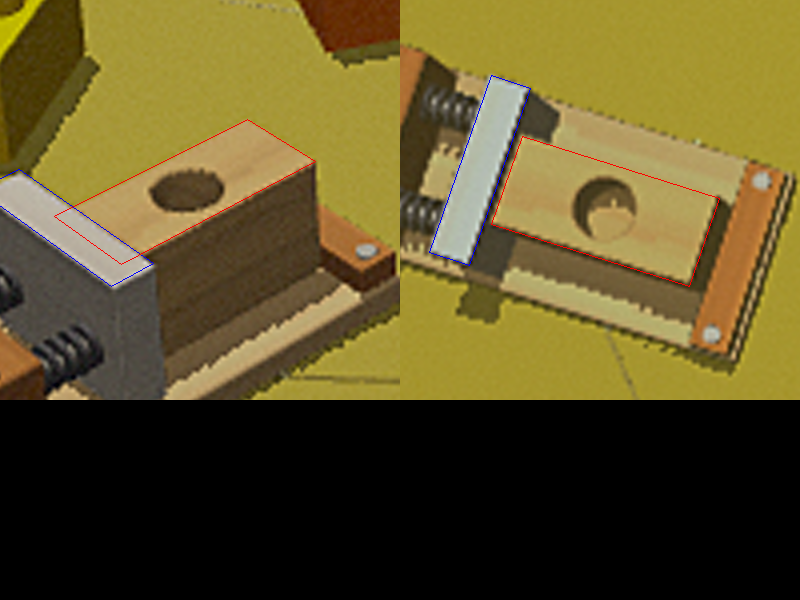

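In both views the block's top corners and the jaw plate lie on the outlines predicted for a seated block and a 12 mm jaw, within about 1 px. The robot is clear.

```bash
python3 -c "
from bench import ticket
print(ticket.finish_job())"
```

```text
the job is handed in; nothing more can be done
None
```

The pine block with the single round hole is clamped in the spring-jaw holder, hole up. I handed the job in at about 11.3 s of the 38 s allowed; hand-in reports no verdict.

**What I did:** I gripped the block across its width at 80 N, raised to 100 N for the push. I carried it over the stop, pushed the jaw back with the block about 18 mm above the board, lowered it and released it. The orange and yellow look-alikes were left alone.

**Jaw push:** The jaw was back about 15 mm before I lowered the block. I estimated this from the 6.3 N push force and the side view, as the joint itself can't be read. The side view put it about 2 mm short of the 18 mm I aimed for, so I pushed 3 mm further before lowering.

**Final position:** In the side and top views, the block and jaw match the outlines for a seated block and a jaw 12 mm from rest. The match is within about 1 px, or roughly 1–2 mm. The robot was touching nothing, with its measured force near zero, and no check failed.

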